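# Trip the pawl and lower the hold-down arm onto a drum lug

### The arm

A 7-joint arm with a two-finger parallel gripper is mounted at the origin on the work surface. World frame = base frame: x ahead of the robot, y to its left, z up, the work surface at z = 0. Lengths are in m, angles in rad, forces in N, time in s.
With the tool pointing down it reaches from about 0.425 to 0.975 m from the base axis. Payload 16.7 kg.
Tool frame: the origin (TCP) lies at the very end of the fingers, on their centre line; the grasp point (between the pads) lies 19 mm behind it (bot.grip_point_offset is the distance from the TCP to the grasp point, in m); x points along the fingers, z is the direction in which the jaws open and shut, and the axes are right-handed (so a half turn about x gives the same grasp; the last joint's range is limited). The gripper opens to 85 mm and grips with 20 to 120 N. Pads are 22 mm wide; open, the fingers measure 114 mm over their backs; the gripper's body (76 mm by 85 mm) begins 54 mm behind the grasp point. The pads swing forward as they close: fully open they stand 13 mm farther back than shut.
Start: joints at [1.067, 0.426, 0.074, 1.606, -0.034, 1.111, -0.067], TCP at [0.234, -0.633, 0.231] pointing down, gripper open.
Joint ranges: [-2.85, 2.85], [-0.5, 2.14], [-1.23, 1.37], [0.21, 2.46], [-1.02, 4.16], [0.16, 2.05], [-2.73, 2.73]. Speed limits (rad/s): [1.89, 1.89, 2.39, 2.39, 3.01, 3.01, 3.01].

### API

Orientations are given as a unit quaternion [w, x, y, z].
In Python, from rig import bot gives the robot as it stands.
- The arm moves only by the shell command python3 -m creep 'ROWS'. ROWS is JSON, a list of rows, each a list of 3 entries, a list of its own where there are three numbers: the shift along the tool's x, y, z in mm, then the turn about the tool's x in rad, then the closure, from 0 (fully open) to 1 (shut). In form: [[[x, y, z], spin, claw], ...]. A call has 1 to 5 rows; each row is the pose to reach, as a shift and turn from the pose measured when the call began, along the tool's axes at that moment; what a row does not reach only later rows make up. A row lasts 1/8 s, in which the tool goes at most 62.5 mm and 10.7 degrees, less where a joint would pass 70% of its speed; a pose out of reach is approached as far as the arm can. A call with a gripper value outside its range is refused whole. The fingers move at their own pace and stop on an object; the grip force is fixed at half the most. Time passes only in rows, so rows that repeat a pose let the fingers close. It gives the time, the measured TCP pose, the force and the opening at its end, in the units of the state.
- bot.sense(): the state, without advancing time (a new reading comes with each control period).
- bot.get_image(name): name is "side" or "top"; returns the picture (480x640x3 uint8, red, green, blue); there is no depth.
- bot.get_calibration(name): a dict with "mtx" (3x3 intrinsics, pixels), "dist" ([k1, k2, p1, p2, k3] as OpenCV has them; the pictures are not rectified), "extrinsics" (4x4, takes a point from camera to world coordinates). Camera axes: x right, y down, z forward; pixel columns grow to the right and rows downward; lengths in m; the calibration is good to about 2 mm. A picture is of the moment at which its call begins. get_calibration takes no time and is no camera call.
- bot.job_done(): hands the job in, once; it reports no verdict.
Trained networks look in the newest picture that a camera, given by its name, has taken for a name from the list of things; names that differ only in an ending like _2 or _b are one class to them, and where a whole thing is asked for, a point or a joint stands for the part that bears it (a point fixed in the world has none). Each returns a list of dicts, best first, with "confidence" (0 to 1); they miss things now and then, are a little off and sometimes report something else, mostly with a low value. They report only what shows in the picture. A call takes as long as a camera call.
- bot.regions_of(camera, thing): "mask" (480x640 bool, what is visible of it) and "box" ([left, top, right, bottom] in pixels, round what is visible of it).
The state is a dict: "time_s": time; "joint_pos": joint angles; "qd": joint speeds; "effort": joint torques, N m; "eef_pos": TCP position; "tcp_rot": TCP orientation; "ft_force": force on the tool from outside, world axes, zero at the start; "torque": the same for the moment, N m; "grip_width": finger opening in m.
Only numpy, scipy, OpenCV 4.12 (cv2) and the standard library are available. Lean on these libraries where they do the work, as an engineer would, in place of code of your own. Each camera call takes 0.05 s, during which the arm holds its last target. There are 200 camera calls.

### The job

The red hold-down arm of the clamping fixture is propped up by its ratchet pawl. Press the pawl's yellow thumb pad down to its stop so that the pawl is out of the teeth, then push the black paddle of the arm all the way down until the arm's rubber foot rests on the lug casing, which must stay upright in its clip. Use the fingertips only: do not raise the arm or pick anything up, leave the loose parts around the fixture where they lie, and finish clear of everything.

Things in the scene. Friction and masses are not known exactly. Their poses are not given: they have to be found in the camera images.
- fixture: The clamping fixture bolted to the bench: dark steel base plate 85 x 285 x 12 mm with a blue hinge post (44 mm wide, top 134 mm above the bench). Origin on the bench surface straight under the arm's hinge; z up, +y runs level along the arm from the hinge to the paddle, -y to the thumb pad; x is parallel to the hinge. The base plate reaches from y = -138 to +148 mm. Nothing of it moves but the arm and the pawl.
- clamp_hinge (a point): Point on the axis of the arm's hinge, on the fixture, 115 mm above the bench; the axis is parallel to the fixture's x.
- clamp_paddle (a point): Centre of the top face of the arm's black rubber paddle, the place to push. The paddle is 46 mm across (fixture x), 60 mm along the arm and 16 mm thick. The point lies 165 mm from the hinge along the arm and 10 mm above the arm's centre line, and turns with the arm. At the start it is the highest part of the fixture, its outer edge up to 235 mm above the bench; nothing stands over it.
- clamp_arm (a joint): Angle of the red hold-down arm about its hinge, rad; grows as the paddle goes down. The arm stands 0.65 rad above level at value 0 and is level at 0.65, where the foot meets the lug casing (hard stop at 0.665). It starts at 0.07 to 0.19. While the pawl is in the teeth it stops the arm at about 0.23 (up to 0.27 if pushed with 25 N). The hinge is stiff: the arm stays where it is left, also after the pawl is freed, and takes about 5 to 8 N on the paddle to move down.
- clamp_foot (a point): Centre of the underside of the black rubber foot (22 mm across) under the arm, 100 mm from the hinge along the arm and 41 mm below its centre line.
- pawl_pad (a point): Centre of the top face of the pawl's yellow thumb pad, 36 mm (fixture x) by 34 mm (fixture y), 7 mm thick, about 90 mm above the bench at the start; press it straight down. It lies 85 mm towards fixture -y and 30 mm above the pawl's pivot at the start and goes down about 28 mm (and 8 mm towards -y) on its arc. Open space above it; the brass hook of the pawl rises between the pad and the hinge, with at least 25 mm free between it and the pad's centre.
- pawl_pivot (a point): Point on the axis of the pawl's pivot, on the fixture, 60 mm above the bench, 40 mm from the hinge towards fixture -y; the axis is parallel to the fixture's x.
- pawl (a joint): Angle of the pawl about its pivot, rad: 0 = hook in the teeth, 0.32 = thumb pad pressed to its stop; clear of the teeth from about 0.2. It has friction and no spring: it stays where it is left. About 4 N on the pad moves it.
- lug_center (a point): Centre of the loose chrome lug casing, 27 mm in diameter and 62 mm tall, standing in the spring clip on the base plate, 100 mm from the hinge towards fixture +y; its foot is 12 mm and its top 74 mm above the bench.
- claw_a: Gold bass drum claw lying loose on the bench, 64 x 22 x 24 mm; origin at its centre on the bench. Bystander.
- claw_b: A second gold bass drum claw of the same size. Bystander.
- spacer: Walnut spacer block, 55 x 34 x 24 mm; origin at the centre of its underside. Bystander.
- foot: Loose black rubber drum foot, 38 mm across, 30 mm tall, standing on the bench; origin at the centre of its underside. Bystander (not the foot on the arm).
- trod: Chrome T-handle tension rod lying on the bench, 108 mm long, 8 mm thick, cross bar 52 mm; origin at the middle of its length on the bench. Bystander.

How it is judged:
On the way, in this order (a step that is already met when the one before it is completed fails the run):
1. the pawl is pressed out of the teeth while the arm is still up (value of joint pawl above 0.25 rad and value of joint clamp_arm below 0.3 rad), for 0.1 s.
2. the arm is pushed down until its foot meets the lug casing (value of joint clamp_arm above 0.62 rad), for 0.1 s.
At the end, for the whole second after the job is handed in: The arm is down (joint 0.62 rad or more, foot within 3 mm of the lug's top and within 8 mm of its axis) and at rest, the pawl is still out of the teeth, and the lug casing stands upright (within 7 degrees) and seated in its clip (value of joint clamp_arm above 0.62 rad and value of joint pawl above 0.2 rad and horizontal distance between clamp_foot and lug_center below 0.008 m and angle between lug_center's own z axis and vertical below 0.12 rad and z of lug_center in the frame of fixture below 0.047 m and velocity of joint clamp_arm below 0.02 rad/s); the robot touches nothing.
It fails at once if the arm is raised (value of joint clamp_arm below 0 rad).
It fails at once if the lug casing is lifted or tipped (z of lug_center in the frame of fixture above 0.055 m or angle between lug_center's own z axis and vertical above 0.35 rad).
It fails at once if a loose part beside the fixture is moved or lifted (more than 15 mm) (distance of any of claw_a, claw_b, spacer, foot, trod from where it was at the start of the episode above 0.015 m).
It also fails if it takes over 48 s, if anything falls off the work surface, if the arm or the gripper's body presses on something with over 40 N, if the wrist force passes 120 N, or if a joint passes its speed limit or range.

## Working session

There is one attempt and no reset: what is moved stays moved. The work goes in short steps, Python scripts to look and compute and a shell command to move; the robot and the scene stay as the last step left them, time stands still between calls to the robot, and variables do not carry over. Pictures are saved under pics/ and viewed, about 8 in all and at most 12, crops included, and the job is handed in when it is done.

```bash
mkdir -p pics; cat > h.py <<'E'
import numpy as np,cv2
from rig import bot
from scipy.spatial.transform import Rotation as R
def cal(n):
    c=bot.get_calibration(n); return np.array(c["mtx"],float),np.array(c["dist"],float),np.array(c["extrinsics"],float)
def ray(n,uv):
    K,d,E=cal(n); p=cv2.undistortPoints(np.array([[uv]],float),K,d)[0,0]
    return E[:3,3],E[:3,:3]@np.array([p[0],p[1],1])
def atz(n,uv,z):
    o,v=ray(n,uv); return o+v*(z-o[2])/v[2]
def proj(n,P):
    K,d,E=cal(n); I=np.linalg.inv(E)
    return cv2.projectPoints(np.array(P,float).reshape(-1,3),cv2.Rodrigues(I[:3,:3])[0],I[:3,3],K,d)[0][:,0]
def tool(P,s=None):
    s=s or bot.sense(); q=s["tcp_rot"]
    return R.from_quat([q[1],q[2],q[3],q[0]]).as_matrix().T@(np.array(P)-s["eef_pos"])*1000
E
python3 - <<'E'
from h import *
s=bot.sense(); print(s)
q=s["tcp_rot"];print(R.from_quat([q[1],q[2],q[3],q[0]]).as_matrix().round(3))
for n in("top","side"):
    im=bot.get_image(n); cv2.imwrite(f"pics/{n}0.png",im[:,:,::-1]); print(n,cal(n)[2].round(3).tolist())
    for t in("fixture","clamp_paddle","clamp_arm","pawl_pad","pawl","lug_center"):
        for r in bot.regions_of(n,t)[:2]:
            m=r["mask"]; y,x=np.nonzero(m); print(n,t,round(r["confidence"],2),r["box"],x.mean().round(1),y.mean().round(1),m.sum())
E
```

```text
{'time_s': 0.0, 'joint_pos': array([ 1.06650571,  0.42669801,  0.07385072,  1.60663335, -0.03410503,
        1.11080344, -0.06707835]), 'qd': array([-0.00159861, -0.00068702,  0.00013701, -0.00067252,  0.00021495,
       -0.00019869, -0.00109764]), 'effort': array([-8.97770697e-04, -9.49824286e+01,  3.76027733e+00, -4.63520443e+01,
        1.92301552e-02,  1.00777307e-02,  4.86999522e-05]), 'eef_pos': array([ 0.23431733, -0.63257476,  0.23062165]), 'tcp_rot': array([ 0.57999464,  0.40415676,  0.58077294, -0.40369087]), 'ft_force': array([-0.65521087, -0.02314511,  0.26636904]), 'torque': array([ 0.00050921, -0.02453108, -0.00979524]), 'grip_width': 0.08527148004678511}
[[-0.001  0.938  0.347]
 [ 0.001  0.347 -0.938]
 [-1.    -0.    -0.001]]
top [[0.023, -0.994, 0.107, 0.474], [-1.0, -0.023, 0.004, 0.055], [-0.002, -0.107, -0.994, 0.909], [0.0, 0.0, 0.0, 1.0]]
top fixture 0.69 [299.4, 167.2, 496.1, 286.4] 393.0 233.3 9090
top clamp_paddle 0.56 [301.9, 172.8, 442.9, 242.9] 359.5 208.9 3099
top clamp_arm 0.92 [301.2, 174.3, 441.7, 242.3] 359.5 208.8 3138
top pawl_pad 0.59 [423.7, 235.3,
[... 159 characters left out ...]
ug_center 0.75 [337.5, 212.8, 355.6, 226.4] 345.2 221.2 214
side [[-0.678, -0.396, 0.62, 0.041], [-0.735, 0.376, -0.564, 0.542], [-0.01, -0.838, -0.546, 0.585], [0.0, 0.0, 0.0, 1.0]]
side fixture 0.92 [273.2, 169.4, 443.0, 308.3] 364.0 241.4 8956
side clamp_paddle 0.73 [276.9, 169.3, 400.2, 237.0] 341.4 200.4 2450
side clamp_paddle 0.41 [374.2, 290.2, 398.9, 323.4] 386.6 305.6 550
side clamp_arm 0.74 [275.8, 170.3, 398.8, 241.3] 341.7 200.7 2355
side pawl_pad 0.66 [390.9, 202.8, 444.6, 234.2] 415.4 215.7 619
side pawl 0.96 [393.1, 203.8, 443.0, 233.9] 415.3 216.4 557
side pawl 0.19 [275.0, 170.5, 395.3, 238.8] 340.8 200.3 2437
side lug_center 0.88 [312.9, 246.1, 328.3, 278.8] 319.4 258.5 345
```

```bash
python3 - <<'E'
import cv2
a=cv2.imread("pics/top0.png")[130:330,250:530];b=cv2.imread("pics/side0.png")[130:340,220:500]
a=cv2.resize(a,None,fx=2,fy=1.4*1.0) if 0 else cv2.resize(a,None,fx=2.8,fy=2.8)
b=cv2.resize(b,None,fx=2.8,fy=2.8)
cv2.imwrite("pics/ta.png",a);cv2.imwrite("pics/sa.png",b)
E
```

```text
(no output)
```

View pics/ta.png

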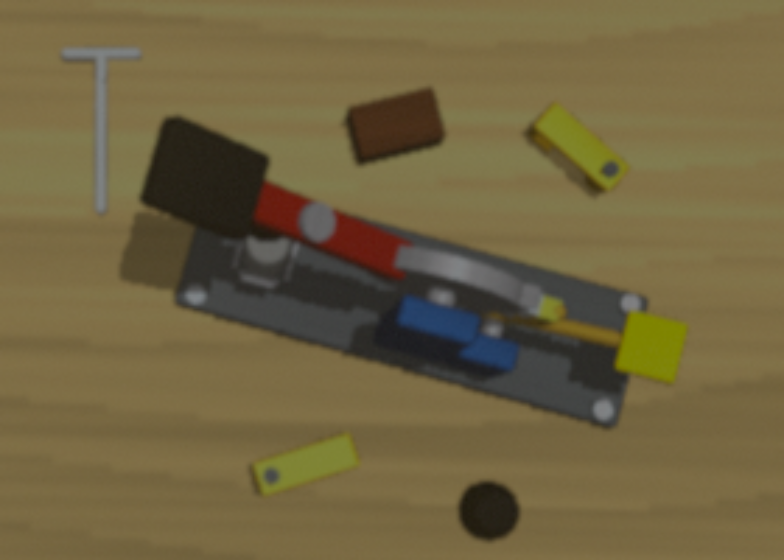

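View pics/sa.png

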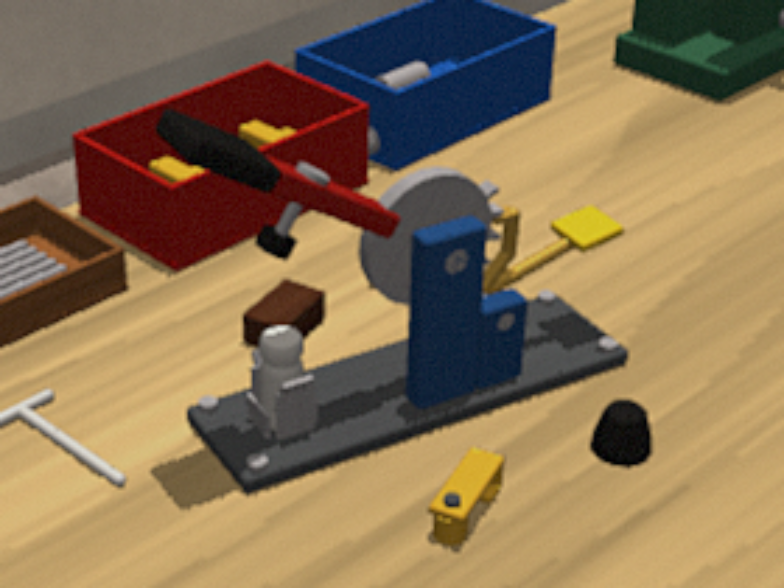

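The top crop shows the paddle at upper left (px ~323,193), the yellow pad at right (px ~482,254) and the plate between them. The loose parts all lie beside the plate. The side crop shows the lug upright and the pad at px ~(430,211), with free space above both targets. Next I'll fit the fixture pose.

```bash
cat > fit.py <<'E'
from h import *
from scipy.optimize import least_squares
c=lambda o,p:np.array(o)+np.array(p)/2.8
T=lambda *p:c((250,130),p); S=lambda *p:c((220,130),p)
def model(p):
    x,y,th,a,px=p; l=0.65-a
    u=np.array([np.cos(th),np.sin(th),0]);v=np.array([-np.sin(th),np.cos(th),0]);o=np.array([x,y,0]);
    W=lambda X,Y,Z:o+u*X+v*Y+np.array([0,0,Z])
    A=lambda X,al,up:W(X,al*np.cos(l)-up*np.sin(l),.115+al*np.sin(l)+up*np.cos(l))
    return W,A
def pts(p):
    W,A=model(p);px=p[4]
    return [("top",T(178,303),W(px-.0425,.148,.012)),("top",T(615,427),W(px-.0425,-.138,.012)),("top",T(648,297),W(px+.0425,-.138,.012)),
    ("side",S(250,490),W(px-.0425,.148,.010)),("side",S(626,357),W(px-.0425,-.138,.012)),("side",S(190,413),W(px+.0425,.148,.012)),
    ("top",T(651,346),W(0,-.125,.09)),("side",S(588,227),W(0,-.125,.09)),
    ("top",T(172,119),A(.023,.195,.01)),("top",T(268,158),A(.023,.135,.01)),("top",T(142,203),A(-.023,.195,.01)),
    ("side",S(280,333),W(0,.1,.074))]
f=lambda p:np.concatenate([proj(n,P)[0]-uv for n,uv,P in pts(p)])
g=atz("top",T(440,290),.1)
if __name__=="__main__":
    r=least_squares(f,[g[0],g[1],-.25,.13,0],loss="soft_l1");p=r.x
    print(p.round(4));print(r.fun.reshape(-1,2).round(1).tolist())
    W,A=model(p);s=bot.sense()
    for nm,P in(("pad",W(0,-.125,.09)),("paddle",A(0,.165,.01)),("paddle230",model([*p[:3],.25,0])[1](0,.165,.01)),("paddle down",model([*p[:3],.65,0])[1](0,.165,.01))):print(nm,P.round(4),"tool mm",tool(P,s).round(1))
    print("u in tool",tool(np.array(s["eef_pos"])+W(1,0,0)-W(0,0,0),s)/1000)
E
python3 fit.py
```

```text
[ 0.5844 -0.0692 -0.2479  0.0857 -0.0006]
[[-3.4, 0.9], [0.2, 0.7], [0.1, -0.0], [-0.6, -1.4], [2.7, -2.7], [-1.4, -1.7], [-0.5, -0.4], [0.2, -1.4], [-0.9, -1.4], [0.3, -0.2], [0.5, 1.1], [1.5, 1.6]]
pad [ 0.5537 -0.1903  0.09  ] tool mm [ 141.3  453.1 -304.2]
paddle [0.6172 0.0608 0.2117] tool mm [  19.7  599.9 -517.6]
paddle230 [0.6207 0.0744 0.1885] tool mm [  42.9  607.9 -529.1]
paddle down [0.6248 0.0908 0.125 ] tool mm [ 106.4  617.4 -543.1]
u in tool [-1.96312857e-05  8.23871154e-01  5.66777135e-01]
```

```bash
python3 -m creep '[[[0,45,-30],-0.16,1],[[0,90,-60],-0.32,1],[[0,135,-90],-0.48,1],[[0,180,-120],-0.64,1],[[0,225,-150],-0.8,1]]'; cat > to.py <<'E'
from fit import *
import sys
s=bot.sense();p=[0.5844,-0.0692,-0.2479,.0857,0]
W,A=model(p)
q=s["tcp_rot"];M=R.from_quat([q[1],q[2],q[3],q[0]]).as_matrix()
print("t",s["time_s"],"tcp",s["eef_pos"].round(4),"F",s["ft_force"].round(1),"w",s["grip_width"].round(4))
print("toolx",M[:,0].round(3),"spin to go",-( -.2479-np.arctan2(M[1,2],M[0,2])))
d=s["eef_pos"]-W(0,0,0);print("tcp in fixture mm",(np.array([d@(W(1,0,0)-W(0,0,0)),d@(W(0,1,0)-W(0,0,0)),d[2]])*1000).round(1))
for nm,P in(("pad",W(0,-.125,.09)),("padlow",W(0,-.133,.062)),*[(f"paddle{a}",model([*p[:3],a,0])[1](0,.165,.01)) for a in(.0857,.25,.45,.65)]):print(nm,tool(P,s).round(1))
E
python3 to.py
```

```text
time_s: 1.32
eef_pos: [0.3942, -0.4127, 0.2316]
tcp_rot: [0.692, 0.144, 0.692, -0.144]
ft_force: [0.8, -0.3, 0.4]
grip_width: 0.0Traceback (most recent call last):
  File "to.py", line 6, in <module>
    print("t",s["time_s"],"tcp",s["eef_pos"].round(4),"F",s["ft_force"].round(1),"w",s["grip_width"].round(4))
                                                                                     ^^^^^^^^^^^^^^^^^^^^^
AttributeError: 'float' object has no attribute 'round'
```

```bash
sed -i 's/s\["grip_width"\].round(4)/s["grip_width"]/' to.py; python3 to.py
```

```text
t 1.325 tcp [ 0.3942 -0.4127  0.2316] F [ 0.8 -0.3  0.4] w 4.3383016207350384e-05
toolx [ 0. -0. -1.] spin to go -0.16295510737320568
tcp in fixture mm [-100.1 -379.6  231.6]
pad [141.6 267.5  57.4]
padlow [169.6 259.6  58.7]
paddle0.0857 [ 19.8 523.1  15.4]
paddle0.25 [ 43.  537.   13.1]
paddle0.45 [ 73.9 548.5  11.2]
paddle0.65 [106.5 553.7  10.4]
```

```bash
python3 -m creep '[[[0,53,11],-0.04,1],[[15,106,23],-0.08,1],[[45,159,35],-0.12,1],[[75,212,46],-0.16,1],[[105,264,57],-0.163,1]]'; python3 to.py; python3 - <<'E'
from h import *
im=bot.get_image("side")[130:340,300:580];cv2.imwrite("pics/s1.png",cv2.resize(im[:,:,::-1],None,fx=2.8,fy=2.8))
E
```

```text
time_s: 1.95
eef_pos: [0.5529, -0.1922, 0.126]
tcp_rot: [0.702, 0.087, 0.701, -0.087]
ft_force: [1.1, -0.3, -0.9]
grip_width: 0.0001
t 1.95 tcp [ 0.5529 -0.1922  0.126 ] F [ 1.1 -0.3 -0.9] w 0.00010214284824207326
toolx [ 0.001 -0.001 -1.   ] spin to go 0.0003633960386313362
tcp in fixture mm [  -0.4 -126.9  126. ]
pad [36.   1.9  0.3]
padlow [64.  -6.1  0.3]
paddle0.0857 [-85.8 261.    0.6]
paddle0.25 [-62.6 275.    0.5]
paddle0.45 [-31.7 286.6   0.5]
paddle0.65 [  0.9 291.9   0.5]
```

View pics/s1.png

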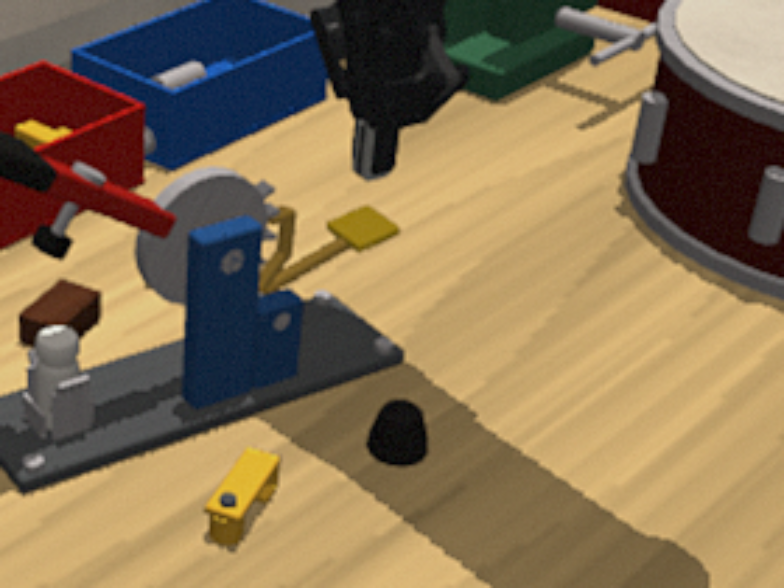

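The fingertips (crop ~370,172) are right above the pad (363,225) and clear of the hook. I'll press it now.

```bash
python3 -m creep '[[[20,1,0],0,1],[[34,1,0],0,1],[[42,0,0],0,1],[[50,-2,0],0,1],[[56,-4,0],0,1]]'; python3 -m creep '[[[4,-1,0],0,1],[[7,-2,0],0,1],[[9,-3,0],0,1],[[9,-3,0],0,1]]'; python3 to.py
```

```text
time_s: 2.62
eef_pos: [0.5544, -0.1885, 0.0665]
tcp_rot: [0.702, 0.086, 0.702, -0.084]
ft_force: [-0.3, 1.9, 4.4]
grip_width: -0.0004
time_s: 3.12
eef_pos: [0.5551, -0.1897, 0.0618]
tcp_rot: [0.703, 0.086, 0.701, -0.083]
ft_force: [-24.4, 17.7, 76.1]
grip_width: -0.0
t 3.125 tcp [ 0.5551 -0.1897  0.0618] F [-24.4  17.7  76.1] w -1.5669535012953403e-05
toolx [ 0.003  0.004 -1.   ] spin to go 0.007583334879696618
tcp in fixture mm [   1.2 -123.9   61.8]
pad [-28.2  -0.9  -1.1]
padlow [-0.2 -9.  -1.3]
paddle0.0857 [-148.7  258.7    1.1]
paddle0.25 [-125.4  272.6    1.1]
paddle0.45 [-94.5 284.1   1.2]
paddle0.65 [-61.9 289.2   1.1]
```

The force rose to 76 N, so the pad is at its stop. I'll retreat straight up and check the pawl.

```bash
python3 -m creep '[[[-6,0,0],0,1],[[-30,0,0],0,1],[[-80,-2,0],0,1],[[-130,-5,0],0,1],[[-180,-5,0],0,1]]'; python3 to.py;  python3 - <<'E'
from h import *
im=bot.get_image("side")[130:340,260:540];cv2.imwrite("pics/s2.png",cv2.resize(im[:,:,::-1],None,fx=2.8,fy=2.8))
E
```

```text
time_s: 3.75
eef_pos: [0.553, -0.196, 0.2435]
tcp_rot: [0.703, 0.086, 0.701, -0.084]
ft_force: [0.3, -0.6, -0.2]
grip_width: -0.0002
t 3.75 tcp [ 0.553  -0.196   0.2435] F [ 0.3 -0.6 -0.2] w -0.00019720441017733213
toolx [ 0.003  0.003 -1.   ] spin to go 0.0065181847408954385
tcp in fixture mm [   0.6 -130.7  243.5]
pad [153.5   5.1  -1. ]
padlow [181.5  -3.   -1.1]
paddle0.0857 [ 32.9 264.6   1. ]
paddle0.25 [ 56.2 278.5   1. ]
paddle0.45 [ 87.1 290.1   1.1]
paddle0.65 [119.7 295.2   1. ]
```

View pics/s2.png

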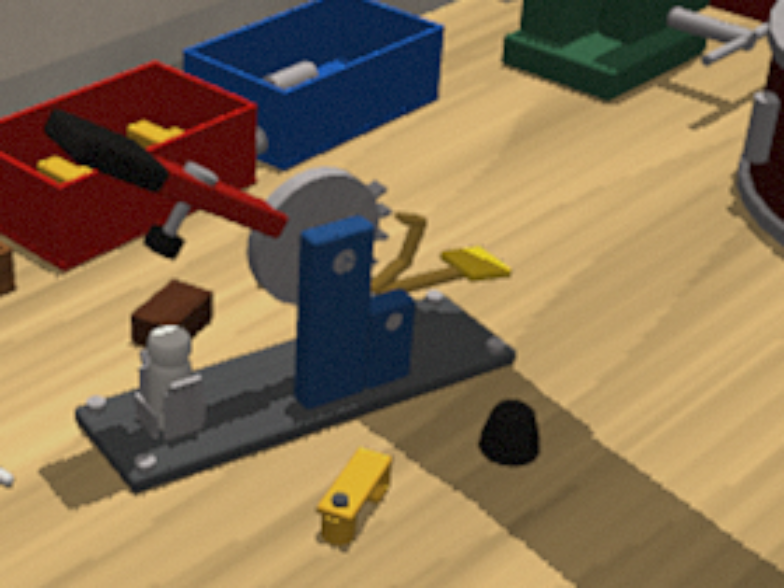

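The hook is clear of the teeth (~410,220) and the pad is down (~475,262). The arm hasn't moved. Next I'll go over the paddle.

```bash
python3 -m creep '[[[-35,50,0],0,1],[[-35,105,1],0,1],[[-35,160,1],0,1],[[-35,215,1],0,1],[[-35,266,1],0,1]]'; python3 -m creep '[[[0,0,0],0,1],[[0,0,0],0,1]]'; python3 to.py
```

```text
time_s: 4.42
eef_pos: [0.6199, 0.063, 0.2861]
tcp_rot: [0.706, 0.086, 0.698, -0.085]
ft_force: [0.8, -1.1, -0.1]
grip_width: 0.0004
time_s: 4.68
eef_pos: [0.6199, 0.0623, 0.2857]
tcp_rot: [0.706, 0.086, 0.698, -0.085]
ft_force: [-0.4, -0.5, -0.8]
grip_width: -0.0004
t 4.675 tcp [0.6199 0.0623 0.2857] F [-0.4 -0.5 -0.8] w -0.0003933943359947284
toolx [ 0.011  0.    -1.   ] spin to go 0.006045668483877359
tcp in fixture mm [  2.2 136.2 285.7]
pad [ 195.  -261.7   -5.8]
padlow [ 222.9 -269.8   -6.2]
paddle0.0857 [74.  -2.4 -3. ]
paddle0.25 [97.2 11.6 -3.1]
paddle0.45 [128.1  23.2  -3.4]
paddle0.65 [160.7  28.3  -3.7]
```

```bash
python3 -m creep '[[[35,-1,-2],0,1],[[60,0,-2],0,1],[[72,0,-3],0,1],[[80,3,-3],0,1],[[88,7,-3],0,1]]'; python3 to.py
```

```text
time_s: 5.3
eef_pos: [0.62, 0.0689, 0.1985]
tcp_rot: [0.706, 0.086, 0.698, -0.085]
ft_force: [-2.6, 0.7, 5.7]
grip_width: 0.0
t 5.3 tcp [0.62   0.0689 0.1985] F [-2.6  0.7  5.7] w 1.0923361575596303e-06
toolx [ 0.012 -0.    -1.   ] spin to go 0.004386276753511553
tcp in fixture mm [  0.7 142.6 198.5]
pad [ 107.7 -267.9   -3.1]
padlow [ 135.7 -276.    -3.5]
paddle0.0857 [-13.3  -8.5  -0.5]
paddle0.25 [10.   5.4 -0.8]
paddle0.45 [40.9 17.  -1.1]
paddle0.65 [73.5 22.2 -1.4]
```

Contact at 5.7 N. I'll follow the arc down.

```bash
python3 -m creep '[[[9,4,0],0,1],[[18,8,0],0,1],[[27,12,0],0,1],[[36,15,0],0,1],[[44,18,0],0,1]]'; python3 -m creep '[[[8,1,0],0,1],[[16,2,0],0,1],[[23,3,0],0,1],[[28,3,0],0,1]]'; python3 to.py
```

```text
time_s: 5.92
eef_pos: [0.6251, 0.0851, 0.1545]
tcp_rot: [0.706, 0.087, 0.697, -0.086]
ft_force: [-2.4, -5.3, 3.9]
grip_width: 0.0002
time_s: 6.42
eef_pos: [0.6263, 0.0887, 0.1263]
tcp_rot: [0.706, 0.087, 0.697, -0.086]
ft_force: [-1.8, 3.3, 5.8]
grip_width: -0.0001
t 6.425 tcp [0.6263 0.0887 0.1263] F [-1.8  3.3  5.8] w -0.00013775160569622612
toolx [ 0.013 -0.    -1.   ] spin to go 0.0033050532005995115
tcp in fixture mm [  1.9 163.4 126.3]
pad [  35.5 -288.5   -3.3]
padlow [  63.4 -296.5   -3.7]
paddle0.0857 [-85.5 -29.   -1. ]
paddle0.25 [-62.2 -15.1  -1.2]
paddle0.45 [-31.3  -3.5  -1.5]
paddle0.65 [ 1.3  1.6 -1.9]
```

```bash
python3 -m creep '[[[2,0,0],0,1],[[3,0,0],0,1],[[4,0,0],0,1],[[4,0,0],0,1]]'
```

```text
time_s: 6.92
eef_pos: [0.6267, 0.0888, 0.1246]
tcp_rot: [0.707, 0.087, 0.697, -0.086]
ft_force: [-15.1, -2.4, 35.9]
grip_width: 0.0003
```

The tool stopped firmly at z = 124.6 mm (36 N), and the level arm puts the paddle top at 125 mm. I'll retreat and check.

```bash
python3 -m creep '[[[-5,0,0],0,1],[[-30,0,0],0,1],[[-80,0,0],0,1],[[-130,0,0],0,1],[[-180,0,0],0,1]]'; python3 -m creep '[[[0,0,0],0,1],[[0,0,0],0,1],[[0,0,0],0,1]]'; python3 - <<'E'
from h import *
im=bot.get_image("side")[130:340,220:500];cv2.imwrite("pics/s3.png",cv2.resize(im[:,:,::-1],None,fx=2.8,fy=2.8))
E
```

```text
time_s: 7.55
eef_pos: [0.6241, 0.0886, 0.3061]
tcp_rot: [0.707, 0.087, 0.697, -0.086]
ft_force: [0.6, -0.2, -1.0]
grip_width: 0.0005
time_s: 7.92
eef_pos: [0.6236, 0.0883, 0.3047]
tcp_rot: [0.706, 0.087, 0.697, -0.086]
ft_force: [0.1, -0.4, -1.1]
grip_width: 0.0001
```

View pics/s3.png

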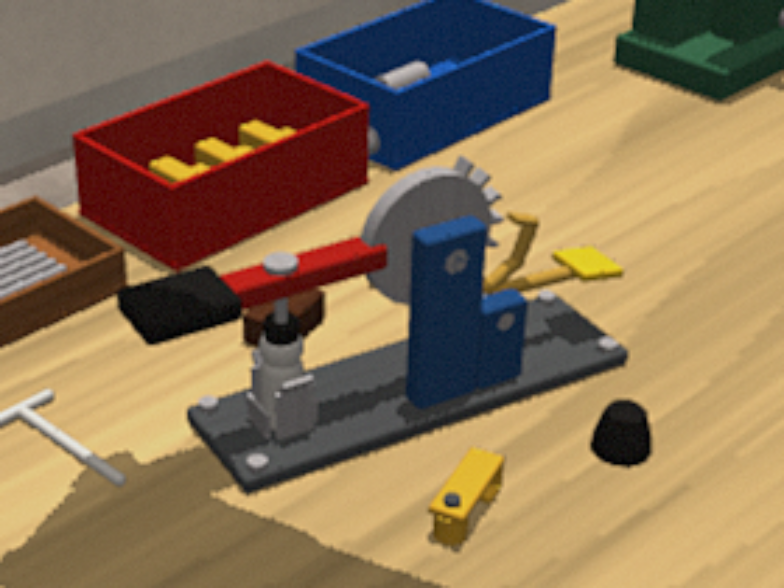

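The arm is level with its foot on the upright lug (~282,330). The pawl is out of the teeth (~520,225), the loose parts in view are where they were, and the gripper is clear. I'll hand it in.

```bash
python3 -c "
from rig import bot
print(bot.job_done())"
```

```text
the job is handed in; nothing more can be done
None
```

The job is handed in. The hold-down arm is down on the lug casing and the pawl is out of the teeth. It took about 8 s of the 48 s allowed; no verdict was reported.

- **Pawl:** I pressed the thumb pad with the closed fingertips until it hit its stop. The wrist force peaked at about 76 N, below the 120 N limit. A picture then showed the hook clear of the teeth and the arm still up.
- **Arm:** I pushed the paddle down along its arc at about 6 N. It stopped firmly at 36 N with the fingertips 124.6 mm above the bench; a level arm would put the paddle top at 125 mm.
- **Last check:** after backing off about 180 mm straight up, the side picture showed the arm level and its foot on the upright lug. The pawl was still out, the gripper was clear, and the force was near zero.

I did not measure the joint angles, the lug's tilt or the loose parts' positions at the end, and took no second top picture. The gold claw on the far side of the fixture is outside the final side view, so I did not check it. The gripper never worked near any of the loose parts.

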